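# Press a bush home in a hub

## Robot

A 6-joint arm with a two-finger parallel gripper is mounted at the origin on the work surface. World frame = base frame: x ahead of the robot, y to its left, z up, the work surface at z = 0. Lengths are in m, angles in degrees, forces in N, time in s.
With the tool pointing down it reaches from about 0.4 to 0.925 m from the base axis. Payload 12.5 kg.
Tool frame: the origin (TCP) lies at the very end of the fingers, on their centre line; the grasp point (between the pads) lies 19 mm behind it (arm.grip_point_offset is the distance from the TCP to the grasp point, in m); x points along the fingers, y is the direction in which the jaws open and shut, and the axes are right-handed (so a half turn about x gives the same grasp; the last joint's range is limited). The gripper opens to 95 mm and grips with 3 to 60 N. Pads are 20 mm wide; open, the fingers measure 119 mm over their backs; the gripper's body (75 mm by 180 mm) begins 59 mm behind the grasp point.
Start: joints at [60.069, 28.126, 89.318, -0, 62.55, -6.05], TCP at [0.253, 0.572, 0.215] pointing down, gripper open.
Joint ranges: [-177.58, 177.58], [-47.91, 125.51], [2.72, 160], [-65.01, 245.01], [3.68, 167.84], [-153.87, 153.87]. Speed limits (degrees/s): [127.2, 127.2, 159.86, 180, 180, 180].

## Interface

Orientations are given as a 3x3 rotation matrix whose columns are the frame's x, y, z axes.
In Python, from rig import arm, cams gives the robot as it stands.
- The arm moves only by the tool apply_moves, never from a script. Its argument "moves" is a list that holds one entry, the list of rows, each a list of 6 numbers: the shift along the tool's x, y, z in m, then the turn, a rotation vector about the tool's x, y, z in rad. In form: [[[dx, dy, dz, wx, wy, wz], ...]]. A call has 1 to 10 rows; each row shifts and turns the commanded pose from where the row before left it, along the tool's axes as they then stand; what a row does not reach is not made up. A row lasts 1/10 s, in which the tool goes at most 50 mm and 8.59 degrees, less where a joint would pass 70% of its speed; a pose out of reach is approached as far as the arm can. A call with a gripper value outside its range is refused whole. "gripper" is the opening, from -1 (shut) to 1 (fully open), so that 0 is half open, set as the call begins (left out, the last holds). The fingers move at their own pace and stop on an object; "newtons" is the grip in N (left out, the last holds). Time passes only in rows, so rows that do not move let the fingers close. It gives the time, the measured TCP pose, the force and the opening at its end, in the units of the state.
- arm.sense(): the state, without advancing time (a new reading comes with each control period).
- cams.read_camera(name): name is "side" or "top" or "wrist"; returns a dict with "color" (480x640x3 uint8, blue, green, red), "mtx" (3x3 intrinsics, pixels), "R" (3x3) and "t" (3): a world point X has camera coordinates R X + t; the wrist camera has in their place "hand_eye" (4x4, takes a point from camera to tool coordinates, whose origin is the TCP and whose axes are the tool frame's). Camera axes: x right, y down, z forward; pixel columns grow to the right and rows downward; lengths in m; the calibration is good to about 2 mm. A picture is of the moment at which its call begins: read the wrist's pose just before it. There is no depth.
- arm.hand_in(): hands the job in, once; it reports no verdict.
Trained networks look in the newest picture that a camera, given by its name, has taken for a name from the list of things; names that differ only in an ending like _2 or _b are one class to them, and where a whole thing is asked for, a point or a joint stands for the part that bears it (a point fixed in the world has none). Each returns a list of dicts, best first, with "score" (0 to 1); they miss things now and then, are a little off and sometimes report something else, mostly with a low value. They report only what shows in the picture. A call takes as long as a camera call. They do not tell look-alikes from the thing itself.
- cams.spot_in(camera, target): "xyz" ([x, y, z] in m, in world coordinates, good to about 4 mm: the middle of the surface that is visible of it).
The state is a dict: "clock": time; "joint_pos": joint angles; "joint_vel": joint speeds; "tau": joint torques, N m; "eef_pos": TCP position; "ee_rot": TCP orientation; "force": force on the tool from outside, world axes, zero at the start; "torque": the same for the moment, N m; "gripper_width": finger opening in m.
Only numpy, scipy, OpenCV 4.12 (cv2) and the standard library are available. Lean on these libraries where they do the work, as an engineer would, in place of code of your own. Each camera call takes 0.05 s, during which the arm holds its last target.

## Task

Slide the round aluminium hub along the bench, without lifting it, until it stands centred under the ram of the bench press, and let go of it. Then push the press lever down until the ram has pressed the steel bush in the hub fully home, and leave the lever down. Only the press may push on the bush, and the other things on the bench must stay where they are.

Things in the scene. Friction and masses are not known exactly. Their poses are not given: they have to be found in the camera images.
- press: Grey C-shaped bench arbor press, bolted down, 290 tall. Origin on the bench exactly under the ram's axis. x points from the ram back to the column (column face at x = +75, 100 wide), so its open front is -x, which faces roughly world -y; z up; lever on the -y side. No base plate in the throat: flat bench. Head: x -30 to 95, y -40 to 40, z 175 to 270.
- spot (a point): The spot on the bench under the ram where the hub's centre must come (same point and axes as the press's origin), marked by a flush steel disc 60 across inside a black disc 124 across.
- tray_edge (a point): Middle of the lower front edge of the steel parts tray on the press's head: x = -82, z = 165 in the press frame. The tray is 90 wide in y, its rim reaches z = 183. An upright gripper behind the hub hits it before the hub is centred: lean the tool back 30 to 45 degrees, fingers reaching forward under the tray.
- ram_face (a point): Centre of the round lower face (24 across) of the vertical steel ram. It is 75 above the bench with the lever at 0 and goes down 30 mm per rad of lever.
- lever (a joint): Lever angle, rad: 0 = fully raised, grows as it is pushed down, up to 1.3; starts at 0 to 0.2. The lever stands (0.785 - value) rad above level, pointing to the press's front. The ram meets the proud bush at about 0.6; the bush is home, and the ram stops hard, at about 1.0. Free travel takes 4 to 6 N at the ball, pressing the bush about 13 N. It stays where it is left.
- lever_pivot (a point): On the lever's pivot axis (which runs along the press's y), in the plane of the lever: x = 0, y = -85, z = 215 in the press frame. The lever is a steel rod 14 thick that swings in this upright plane; a point d along it lies d cos(angle above level) in front of (-x) and d sin(angle) above the pivot.
- lever_ball (a point): Centre of the black ball, 30 across, at the lever's end, 160 from the pivot.
- hub: Loose round aluminium hub, a disc 100 across and 45 tall, with the bush 0.6 to 0.95 kg, too wide to grasp, six dark bolt holes in its top. Origin at the centre of its underside, z up. It starts 170 to 280 in front of the ram's axis, up to 30 off to a side.
- bush: Plain steel bush, 40 across and 30 long with a 16 mm dark bore, standing tight in the middle of the hub and moving only along the hub's z. Origin at the centre of its underside: 27 above the hub's origin at the start (its top is then 12 proud of the hub, 57 above the bench), 15 when home (top flush with the hub's top).
- tin: Bystander: closed steel tin 70 across, 75 tall, beside the press on the lever's side. Origin under its centre.
- screwdriver: Bystander: screwdriver lying on the robot's side of the hub's way. Origin under its middle.
- race: Bystander: steel bearing race, 60 across, 16 tall, on the lever's side. Origin under its centre.
There are look-alikes about, which are no part of the job. What is shaped like the hub but blue or purple is not meant.

How it is judged (in metres and radians):
On the way:
1. the hub stands centred under the raised ram (within 8 mm), at rest and let go, the bush still proud (horizontal distance between hub and press below 0.008 m and linear speed of hub below 0.01 m/s and contact force between each of the arm, the fingers and hub below 0.3 N and value of joint lever below 0.4 rad and z of bush in the frame of hub above 0.025 m), for 0.2 s.
At the end, for the whole second after the job is handed in: The bush is home in the hub (within 1.5 mm of its stop), the hub stands flat on the bench, at rest, its centre within 8 mm of the ram's axis, and the lever is left down (beyond 0.85 rad) (z of bush in the frame of hub below 0.0165 m and horizontal distance between hub and press below 0.008 m and height (world z) of hub below 0.003 m and angle between hub's own z axis and vertical below 0.04 rad and linear speed of hub below 0.01 m/s and value of joint lever above 0.85 rad); the robot touches nothing.
It fails at once if the hub is lifted off the bench (more than 6 mm) or tipped (height (world z) of hub above 0.006 m or angle between hub's own z axis and vertical above 0.15 rad).
It fails at once if the robot itself pushes on the bush (more than 3 N) (contact force between any of the fingers, the arm and bush above 3 N).
It fails at once if a bystander (tin, screwdriver, race) is moved more than 20 mm (distance of any of tin, screwdriver, race from where it was at the start of the episode above 0.02 m).
It also fails if it takes over 61 s, if anything falls off the work surface, if the arm or the gripper's body presses on something with over 40 N, if the wrist force passes 120 N, or if a joint passes its speed limit or range.

## Working session

There is one attempt and no reset: what is moved stays moved. The work goes in short steps, Python scripts to look and compute and a tool call to move; the robot and the scene stay as the last step left them, time stands still between calls to the robot, and variables do not carry over. Pictures are saved under pics/ and viewed, and the job is handed in when it is done.

Besides the shell and the picture viewer there is one more tool, called after ">>>" as a command line: name --argument value ..., lists and objects as JSON in quotes. apply_moves: Moves the arm, as the interface text tells. Its arguments: {"type":"object","properties":{"moves":{"type":"array"},"gripper":{"type":"number"},"newtons":{"type":"number"}},"required":["moves"]}

```bash
mkdir -p pics; ls; python3 - <<'E'
from rig import arm,cams
import cv2
print(arm.sense())
for n in ["side","top","wrist"]:
    c=cams.read_camera(n); cv2.imwrite(f"pics/{n}0.png",c["color"])
    print(n,c["mtx"],c.get("R"),c.get("t"),c.get("hand_eye"))
    for t in ["press","spot","tray_edge","ram_face","lever_pivot","lever_ball","hub","bush","tin","screwdriver","race"]:
        try: print(n,t,[(x["xyz"],x["score"]) for x in cams.spot_in(n,t)])
        except Exception as e: print(n,t,e)
E
```

```text
pics
{'clock': 0.0, 'joint_pos': array([ 6.00683814e+01,  2.81645357e+01,  8.93503919e+01,  6.77191893e-04,
        6.25490861e+01, -6.05040591e+00]), 'joint_vel': array([ 0.01637827,  0.10955153,  0.03883147, -0.04355519, -0.03235692,
        0.06185601]), 'tau': array([-6.23500637e-04, -6.12625122e+01, -2.58183521e+01,  6.92400662e-02,
        4.82576201e-02, -1.35636601e-04]), 'eef_pos': array([0.2528796 , 0.57128887, 0.21405594]), 'ee_rot': array([[-5.66558734e-04,  4.04846454e-01,  9.14384507e-01],
       [-9.62998444e-04,  9.14384009e-01, -4.04846831e-01],
       [-9.99999376e-01, -1.10992037e-03, -1.28185741e-04]]), 'force': array([-0.93393525, -0.32674411,  0.13615242]), 'torque': array([ 0.05773253, -0.04202124, -0.00232362]), 'gripper_width': 0.09504688474990272}
side [[463.13884936   0.         313.74587502]
 [  0.         463.13884936 245.4848433 ]
 [  0.           0.           1.        ]] [[-0.64114493  0.76734637  0.01061676]
 [ 0.63907667  0.54152805 -0.54619445]
 [-0.4248696  -0.34340488 -0.83759114]] [ 0.38267265 -0.21487035  1.0747124 ] None
side press [([0.5427, 0
[... 1807 characters left out ...]
top race []
wrist [[338.2076077    0.         318.01165978]
 [  0.         338.2076077  239.84246881]
 [  0.           0.           1.        ]] None None [[-1.17579848e-04 -2.94689930e-01  9.55592921e-01 -1.70650493e-01]
 [ 9.99999882e-01  4.14958536e-04  2.51010584e-04  3.32640829e-04]
 [-4.70501731e-04  9.55592838e-01  2.94689847e-01 -8.51217351e-02]
 [ 0.00000000e+00  0.00000000e+00  0.00000000e+00  1.00000000e+00]]
wrist press [([0.4385, 0.3714, 0.0152], 0.89)]
wrist spot [([0.4359, 0.3733, 0.0107], 0.79)]
wrist tray_edge [([0.4359, 0.371, 0.0134], 0.81)]
wrist ram_face []
wrist lever_pivot []
wrist lever_ball []
wrist hub []
wrist bush []
wrist tin []
wrist screwdriver []
wrist race []
```

View pics/side0.png

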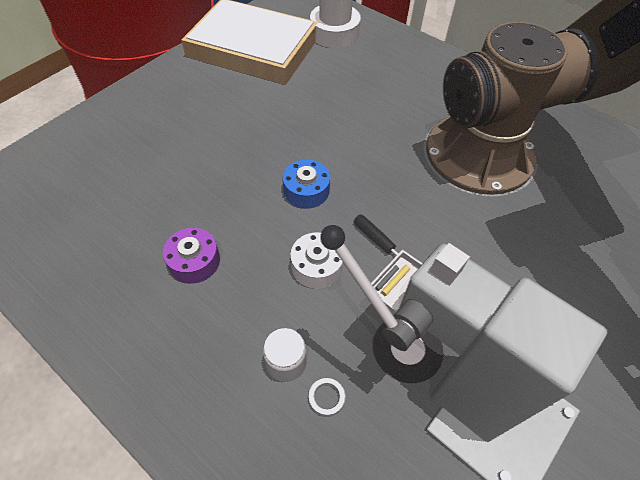

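View pics/top0.png

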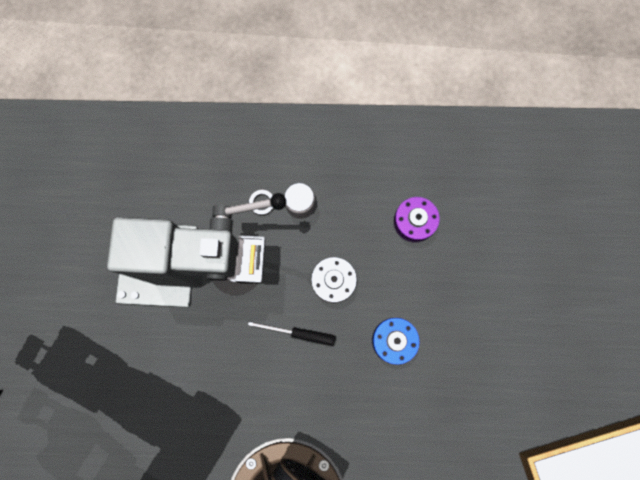

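View pics/wrist0.png

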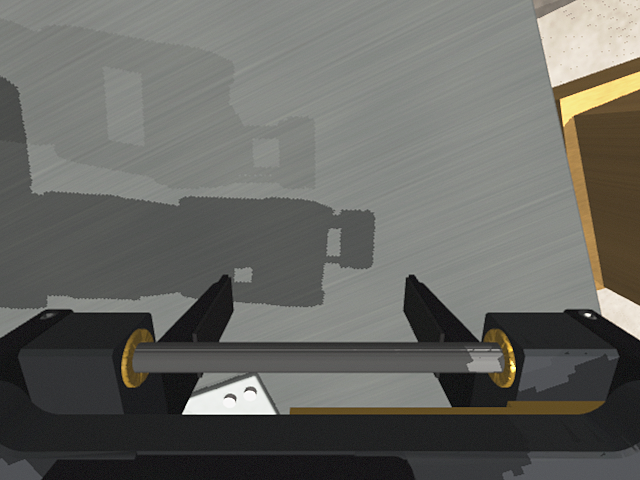

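The hub candidates in the top view are silver (334,280), blue (396,341) and purple (417,219). I choose the silver one, which is at (317,258) in the side view. Next I'll look at close crops.

```bash
python3 - <<'E'
import cv2
s=cv2.imread("pics/side0.png");t=cv2.imread("pics/top0.png")
cv2.imwrite("pics/s1.png",cv2.resize(s[210:410,270:470],(800,600*800//600),interpolation=cv2.INTER_CUBIC)[:800][:, :] if 0 else cv2.resize(s[230:395,280:500],(800,600),interpolation=cv2.INTER_CUBIC))
cv2.imwrite("pics/t1.png",cv2.resize(t[170:350,100:340],(800,600),interpolation=cv2.INTER_CUBIC))
E
```

```text
(no output)
```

View pics/s1.png

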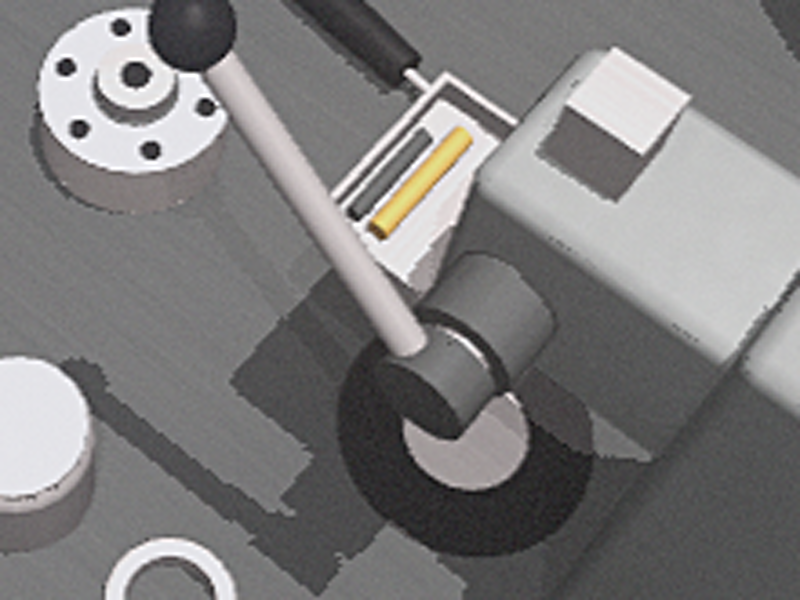

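View pics/t1.png

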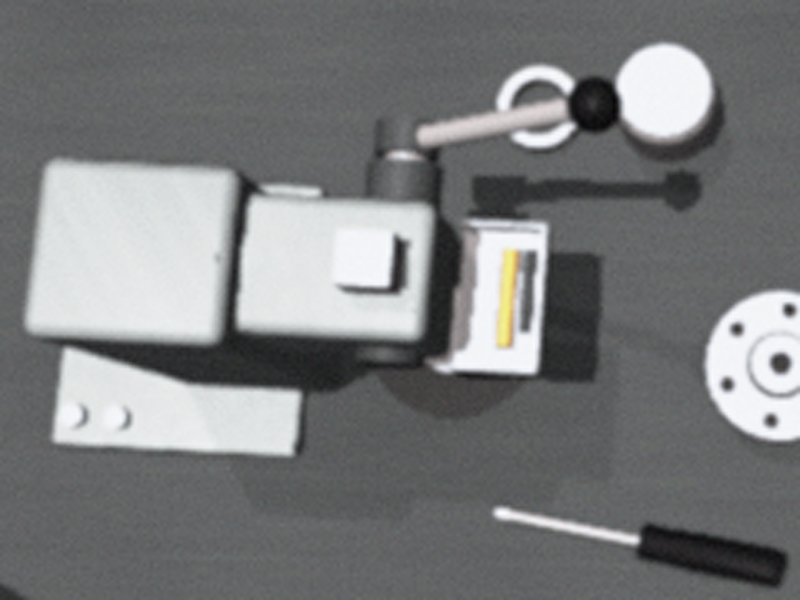

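```bash
cat > h.py <<'E'
import numpy as np
from rig import arm,cams
from scipy.spatial.transform import Rotation as Rn
def cam(n):
    c=cams.read_camera(n) if n!="wrist" else None
    if n=="wrist":
        s=arm.sense(); c=cams.read_camera("wrist")
        T=np.eye(4);T[:3,:3]=s["ee_rot"];T[:3,3]=s["eef_pos"]
        W=np.linalg.inv(T@c["hand_eye"]); c["R"]=W[:3,:3];c["t"]=W[:3,3]
    return c
def proj(c,X):
    p=(np.atleast_2d(X)@c["R"].T+c["t"])@c["mtx"].T
    return p[:,:2]/p[:,2:]
def unproj(c,uv,z):
    uv=np.atleast_2d(uv).astype(float);o=-c["R"].T@c["t"]
    d=np.c_[uv,np.ones(len(uv))]@np.linalg.inv(c["mtx"]).T@c["R"]
    return o+d*((z-o[2])/d[:,2])[:,None]
E
cat > fit.py <<'E'
from h import *
from scipy.optimize import least_squares
S=cam("side");T=cam("top")
s=lambda *a:np.array(a)*.275+[280,230]
t=lambda *a:np.array(a)*.3+[100,170]
# hub
print("hub side bolts",unproj(S,s((135.5,88)),.045),"bore",unproj(S,s((136,74)),.057))
print("hub top",unproj(T,t((780,363)),.057),unproj(T,[(334,280)],.045))
blk=unproj(S,s((338,425),(360,490),(395,530),(440,550),(487,556),(530,547),(570,515),(592,465),(590,430)),0)[:,:2]
st=unproj(S,s((404,435),(415,462),(440,483),(470,491),(505,482),(525,455),(528,430)),0)[:,:2]
def cf(p,r): return least_squares(lambda c:np.linalg.norm(p-c,axis=1)-r,p.mean(0))
for p,r in((blk,.062),(st,.03)):
    q=cf(p,r);print("spot",q.x,np.abs(q.fun).max())
def W(q,X):
    X=np.atleast_2d(X);R=Rn.from_euler('z',q[2]).as_matrix();return X@R.T+[q[0],q[1],0]
def ball(a): e=.785-a; return [-.16*np.cos(e),-.085,.215+.16*np.sin(e)]
def f(q):
    c=q[:2]
    r=[ (np.linalg.norm(blk-c,axis=1)-.062)*500,(np.linalg.norm(st-c,axis=1)-.03)*500]
    r.append((proj(T,W(q,[(-.082,-.045,.183),(-.082,.045,.183)]))-t((548,222),(540,374))).ravel())
    r.append((proj(T,W(q,ball(q[3])))-t((594,104))).ravel())
    r.append((proj(S,W(q,ball(q[3])))-s((193,22))).ravel())
    return np.concatenate(r)
q=least_squares(f,[.5,.17,1.57,.1]);print(q.x,np.degrees(q.x[2]));print(q.fun.round(2))
E
python3 fit.py
```

```text
hub side bolts [[ 0.47775767 -0.09157125  0.045     ]] bore [[ 0.47704406 -0.09209705  0.057     ]]
hub top [[ 0.47867402 -0.09498886  0.057     ]] [[ 0.47748419 -0.09529538  0.045     ]]
spot [0.50222038 0.13627152] 0.0011808908667319817
spot [0.50289929 0.13730498] 0.00038561436252783354
[0.50265749 0.13548557 1.54012587 0.05556178] 88.24271250535614
[-0.89 -0.74  0.12 -0.18  0.07  0.46  0.31  0.36 -0.15 -0.54  0.    0.31
  0.6   0.92  0.77  0.82 -1.41  1.4  -2.18  0.33 -1.27  1.1  -0.76  1.09]
```

```bash
python3 - <<'E'
from rig import arm,cams
print([a for a in dir(arm) if a[0]!='_'],[a for a in dir(cams) if a[0]!='_'])
s=arm.sense();print(s["clock"],arm.grip_point_offset)
E
```

```text
['PlanningError', 'grip_point_offset', 'hand_in', 'sense'] ['read_camera', 'spot_in']
1.9 0.0188
```

>>> apply_moves --moves '[[[-0.05,0,0,0,0,0],[-0.05,0,0,0,0,0],[-0.05,0,0,0,0,0],[-0.05,0,0,0,0,0],[-0.05,0,0,0,0,0]]]'

```text
clock: 2.4
eef_pos: [0.2527, 0.571, 0.467]
ee_rot: [[0.0, 0.405, 0.914], [0.0, 0.914, -0.405], [-1.0, 0.001, 0.0]]
force: [0.3, 0.8, -0.0]
gripper_width: 0.0953
```

>>> apply_moves --moves '[[[0,-0.029,0.037,0,0,0],[0,-0.029,0.037,0,0,0],[0,-0.029,0.037,0,0,0],[0,-0.029,0.037,0,0,0],[0,-0.029,0.037,0,0,0],[0,-0.029,0.037,0,0,0],[0,-0.029,0.037,0,0,0],[0,-0.029,0.037,0,0,0],[0,-0.029,0.037,0,0,0]]]'

```text
clock: 3.3
eef_pos: [0.4522, 0.1962, 0.4649]
ee_rot: [[0.001, 0.405, 0.914], [0.0, 0.914, -0.405], [-1.0, 0.0, 0.0]]
force: [1.3, 0.5, -0.2]
gripper_width: 0.0951
```

>>> apply_moves --moves '[[[0,0,0,0.14,0,0],[0,0,0,0.14,0,0],[0,0,0,0.14,0,0],[0,0,0,0.14,0,0],[0,0,0,0.14,0,0],[0,0,0,0.14,0,0],[0,0,0,0.14,0,0],[0,0,0,0.14,0,0]]]'

```text
clock: 4.1
eef_pos: [0.4517, 0.198, 0.4647]
ee_rot: [[0.0, 1.0, 0.028], [0.0, 0.028, -1.0], [-1.0, 0.0, -0.0]]
force: [0.2, 0.3, -0.9]
gripper_width: 0.0949
```

```bash
python3 - <<'E'
from h import *
s=arm.sense();print(s["clock"],s["eef_pos"],s["ee_rot"].round(3),s["joint_pos"].round(2),s["force"])
E
```

```text
4.1 [0.45174283 0.19800083 0.46470889] [[ 0.     1.     0.028]
 [ 0.     0.028 -1.   ]
 [-1.     0.    -0.   ]] [15.99  7.6  82.21  0.   90.18 14.37] [ 0.21945624  0.28166111 -0.86471283]
```

>>> apply_moves --moves '[[[0,0,0.049,0,0,0],[0,0,0.049,0,0,0],[0,0,0.049,0,0,0],[0,0,0.049,0,0,0],[0,0,0.049,0,0,0],[0,0,0.049,0,0,0],[0,0,0.049,0,0,0],[0,0,0.049,0,0,0],[0,0,0.049,0,0,0]]]'

```text
clock: 5.0
eef_pos: [0.4663, -0.2447, 0.4648]
ee_rot: [[0.001, 0.999, 0.034], [-0.0, 0.034, -0.999], [-1.0, 0.001, 0.0]]
force: [1.2, 0.7, -0.9]
gripper_width: 0.0951
```

>>> apply_moves --moves '[[[0,0,0,0,0.14,0],[0,0,0,0,0.14,0],[0,0,0,0,0.14,0],[0,0,0,0,0.14,0],[0,0,0,0,0.14,0]]]'

```text
clock: 5.5
eef_pos: [0.4667, -0.2432, 0.4651]
ee_rot: [[-0.021, 0.999, 0.026], [0.648, 0.034, -0.761], [-0.762, 0.001, -0.648]]
force: [0.5, 0.1, -0.7]
gripper_width: 0.0951
```

```bash
python3 - <<'E'
from h import *
import cv2
s=arm.sense();print(s["clock"],s["eef_pos"],s["ee_rot"].round(3),s["joint_pos"].round(2),s["force"])
for n in("side","top","wrist"):cv2.imwrite(f"pics/{n}1.png",cam(n)["color"])
E
```

```text
5.5 [ 0.46673714 -0.24319052  0.46510472] [[-0.021  0.999  0.026]
 [ 0.648  0.034 -0.761]
 [-0.762  0.001 -0.648]] [-47.58  22.08  71.44  28.07 116.39 -43.66] [ 0.46026192  0.0946179  -0.69046808]
```

```bash
python3 -c "
import cv2,numpy as np
a,b,c=[cv2.imread(f'pics/{n}1.png') for n in('side','top','wrist')]
cv2.imwrite('pics/m1.png',np.vstack([np.hstack([cv2.resize(a,(400,300)),cv2.resize(b,(400,300))]),np.hstack([cv2.resize(c,(400,300)),np.zeros((300,400,3),np.uint8)])]))"
```

```text
(no output)
```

View pics/m1.png

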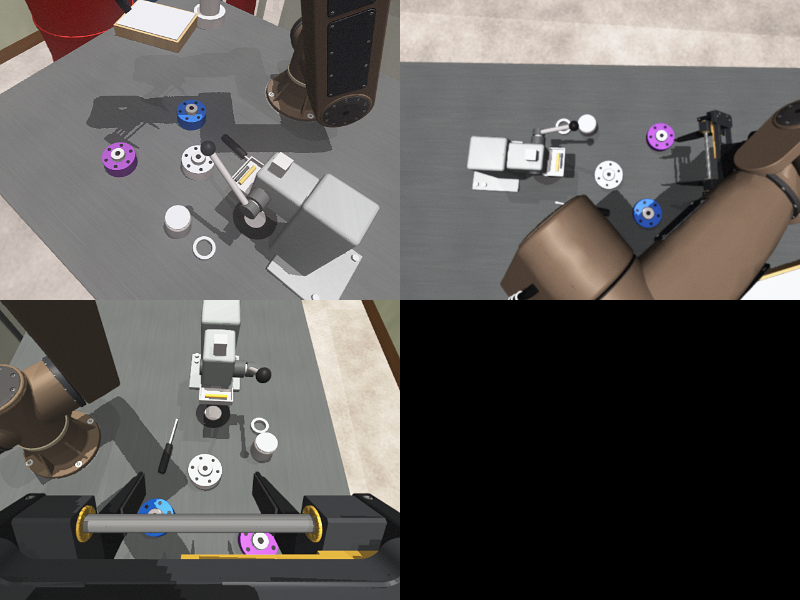

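```bash
python3 -c "
import cv2
c=cv2.imread('pics/wrist1.png');cv2.imwrite('pics/w1.png',cv2.resize(c[60:300,250:490],(600,600),interpolation=cv2.INTER_CUBIC))"
```

```text
(no output)
```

View pics/w1.png

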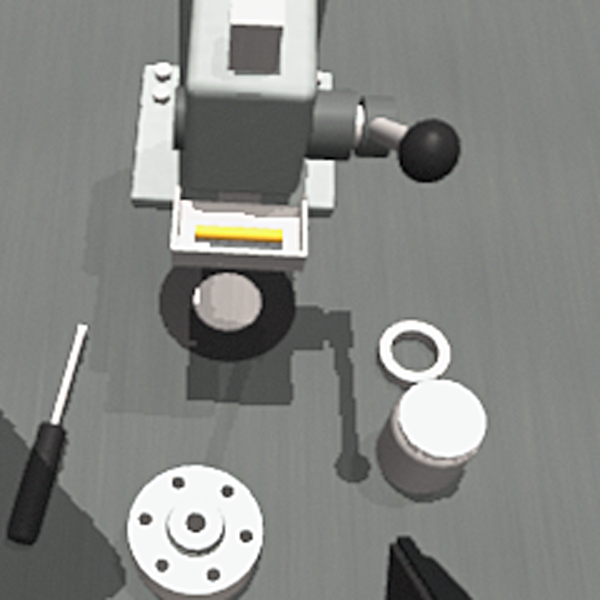

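```bash
cat >> h.py <<'E'
from scipy.optimize import least_squares
def cf(p,r):
    q=least_squares(lambda c:np.linalg.norm(p[:,:2]-c,axis=1)-r,p[:,:2].mean(0)); return q.x,np.abs(q.fun).max()
E
python3 - <<'E'
from h import *
W=cam("wrist"); w=lambda *a:np.array(a)*.4+[250,60]
print(cf(unproj(W,w((193,300),(227,331),(263,300),(203,321),(252,322)),0),.03))
print(cf(unproj(W,w((159,305),(168,332),(195,354),(230,361),(262,354),(287,330),(295,303)),0),.062))
b=np.array([(178,483),(228,491),(246,536),(213,575),(162,566),(145,519)])
print(unproj(W,w(*b),.045).mean(0),unproj(W,w((195,522)),.057))
print(unproj(W,w((171,252),(305,258)),.165), unproj(W,w((173,250),(307,254)),.165))
print("ball",proj(W,[(.59,.065,.28)]),w((428,150)))
E
```

```text
(array([0.50423991, 0.13179098]), np.float64(0.0017242551486265148))
(array([0.50303722, 0.13330016]), np.float64(0.0011160247418159769))
[ 0.47866679 -0.09573283  0.045     ] [[ 0.47811291 -0.09517862  0.057     ]]
[[0.4555632  0.06372256 0.165     ]
 [0.54757894 0.06159734 0.165     ]] [[0.4568874  0.0654265  0.165     ]
 [0.54905028 0.0649489  0.165     ]]
ball [[414.04377107 112.858757  ]] [[421.2 120. ]]
```

>>> apply_moves --moves '[[[0.0394,0.002,0.0222,0,0,0],[0.0394,0.002,0.0222,0,0,0],[0.0394,0.002,0.0222,0,0,0],[0.0394,0.002,0.0222,0,0,0],[0.0394,0.002,0.0222,0,0,0],[0.0394,0.002,0.0222,0,0,0],[0.0394,0.002,0.0222,0,0,0],[0.0394,0.002,0.0222,0,0,0],[0.0394,0.002,0.0222,0,0,0]]]' --gripper 0.263

```text
clock: 6.6
eef_pos: [0.4829, -0.1661, 0.0642]
ee_rot: [[-0.022, 0.999, 0.03], [0.64, 0.037, -0.768], [-0.768, 0.003, -0.64]]
force: [0.9, -0.9, -0.1]
gripper_width: 0.0604
```

```bash
python3 - <<'E'
from h import *
import cv2
s=arm.sense();print(s["clock"],s["eef_pos"],s["ee_rot"].round(3),s["joint_pos"].round(2),s["force"],s["gripper_width"])
a,b=[cam(n)["color"] for n in("side","wrist")]
cv2.imwrite("pics/m2.png",np.hstack([a[100:400,180:580],cv2.resize(b,(400,300))]))
E
```

```text
6.6 [ 0.4829112  -0.16613292  0.06423199] [[-0.022  0.999  0.03 ]
 [ 0.64   0.037 -0.768]
 [-0.768  0.003 -0.64 ]] [-41.18  41.78 103.16  30.3   67.81 -63.31] [ 0.94471942 -0.88652977 -0.06499102] 0.06041564411653343
```

View pics/m2.png

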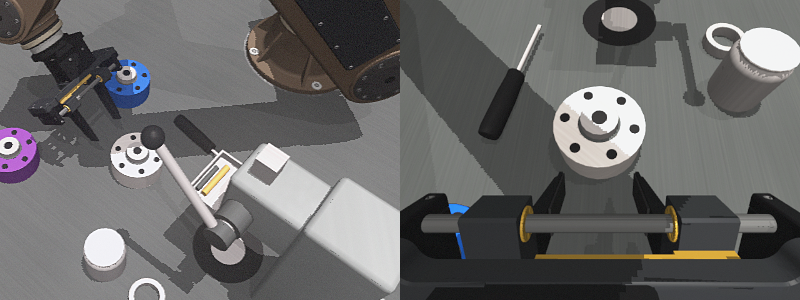

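>>> apply_moves --moves '[[[0.0125,0,0.0105,0,0,0],[0.0125,0,0.0105,0,0,0],[0.012,0,0.01,0,0,0],[0,0,0,0,0,0]]]'

```text
clock: 7.1
eef_pos: [0.4819, -0.1664, 0.0153]
ee_rot: [[-0.023, 0.999, 0.025], [0.644, 0.034, -0.764], [-0.764, -0.001, -0.645]]
force: [0.3, 0.4, 0.0]
gripper_width: 0.0599
```

```bash
python3 - <<'E'
from h import *
import cv2
s=arm.sense();print(s["clock"],s["eef_pos"],s["ee_rot"].round(3),s["joint_pos"].round(2),s["force"],s["gripper_width"])
a,b=[cam(n)["color"] for n in("side","wrist")]
cv2.imwrite("pics/m3.png",np.hstack([a[100:400,180:580],cv2.resize(b,(400,300))]))
E
```

```text
7.1 [ 0.48193689 -0.16642464  0.01531943] [[-0.023  0.999  0.025]
 [ 0.644  0.034 -0.764]
 [-0.764 -0.001 -0.645]] [-41.34  46.43 103.76  31.54  63.69 -66.13] [0.26341083 0.36591453 0.01981247] 0.05994644415446566
```

View pics/m3.png

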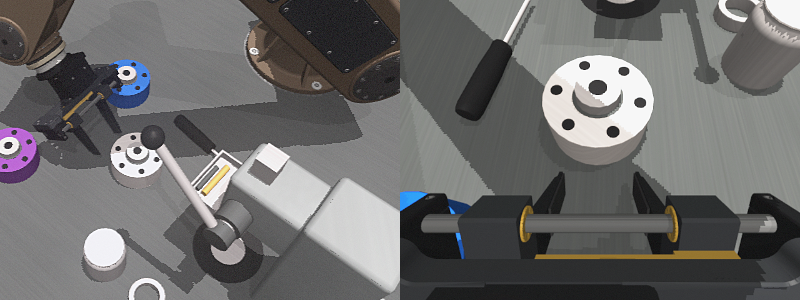

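>>> apply_moves --moves '[[[0.0064,0.0012,-0.0076,0,0,0],[0.0064,0.0012,-0.0076,0,0,0],[0.0064,0.0012,-0.0076,0,0,0],[0.0064,0.0012,-0.0076,0,0,0],[0.0064,0.0012,-0.0076,0,0,0],[0.0064,0.0012,-0.0076,0,0,0],[0.0064,0.0012,-0.0076,0,0,0],[0.0064,0.0012,-0.0076,0,0,0],[0.0032,0.0006,-0.0038,0,0,0],[0,0,0,0,0,0]]]'

```text
clock: 8.2
eef_pos: [0.4896, -0.0808, 0.0167]
ee_rot: [[-0.022, 0.999, 0.027], [0.644, 0.035, -0.764], [-0.765, 0.0, -0.644]]
force: [0.5, -0.4, -0.8]
gripper_width: 0.0597
```

```bash
python3 - <<'E'
from h import *
import cv2
s=arm.sense();print(s["clock"],s["eef_pos"],s["ee_rot"].round(3),s["joint_pos"].round(2),s["force"],s["gripper_width"])
a,b=[cam(n)["color"] for n in("side","wrist")]
cv2.imwrite("pics/s4.png",a);cv2.imwrite("pics/w4.png",b)
cv2.imwrite("pics/m4.png",np.hstack([a[100:400,180:580],cv2.resize(b,(400,300))]))
for n in("side","wrist"): print([x for x in cams.spot_in(n,"hub")])
E
```

```text
8.2 [ 0.48964287 -0.08077445  0.01670053] [[-0.022  0.999  0.027]
 [ 0.644  0.035 -0.764]
 [-0.765  0.    -0.644]] [-34.08  44.78 109.35  37.65  58.49 -65.58] [ 0.49074602 -0.39572543 -0.8109343 ] 0.0597173459366057
[{'xyz': [0.3449, -0.2273, 0.0453], 'score': 0.91}, {'xyz': [0.6302, -0.2688, 0.0401], 'score': 0.84}, {'xyz': [0.5068, -0.0294, 0.0435], 'score': 0.77}]
[{'xyz': [0.4882, -0.047, 0.0439], 'score': 0.87}]
```

View pics/m4.png

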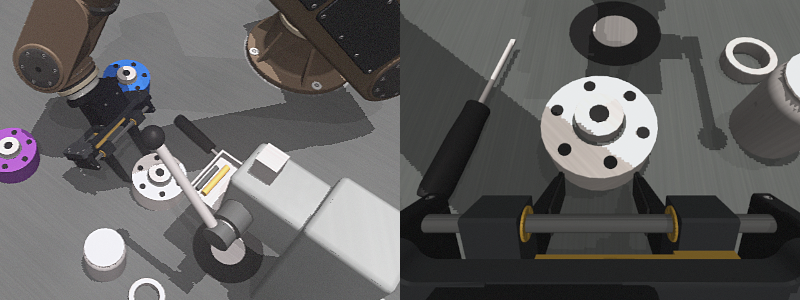

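```bash
python3 -c "
import cv2
c=cv2.imread('pics/w4.png');cv2.imwrite('pics/w4c.png',cv2.resize(c[0:320,200:440],(600,800),interpolation=cv2.INTER_CUBIC)[:600])"
```

```text
(no output)
```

View pics/w4c.png

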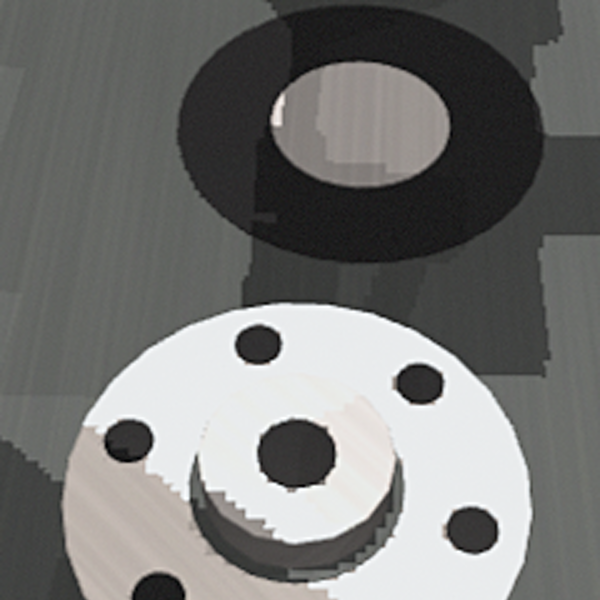

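```bash
python3 - <<'E'
from h import *
W=cam("wrist"); w=lambda *a:np.array(a)*.4+[200,0]
# tangent pts approx via ellipse sampling from extents
def ell(l,r,t,b):
    th=np.linspace(0,2*np.pi,24,endpoint=False);return np.c_[(l+r)/2+(r-l)/2*np.cos(th),(t+b)/2+(b-t)/2*np.sin(th)]
print(cf(unproj(W,w(*ell(271,450,61,187)),0),.03),cf(unproj(W,w(*ell(178,544,5,262)),0),.062))
print(unproj(W,w((297,453)),.057),unproj(W,w((129,440),(472,530)),.045).mean(0))
E
```

```text
(array([0.50307963, 0.13622997]), np.float64(0.0009413381273868059)) (array([0.50321328, 0.1356327 ]), np.float64(0.0010376183997315575))
[[ 0.48709267 -0.03333179  0.057     ]] [ 0.48697599 -0.03331136  0.045     ]
```

>>> apply_moves --moves '[[[0.0064,0.0013,-0.0076,0,0.02,0],[0.0066,0.0013,-0.0075,0,0.02,0],[0.0067,0.0013,-0.0074,0,0.02,0],[0.0069,0.0013,-0.0072,0,0.02,0],[0.007,0.0013,-0.0071,0,0,0],[0.007,0.0013,-0.0071,0,0,0],[0.007,0.0013,-0.0071,0,0,0],[0.007,0.0013,-0.0071,0,0,0],[0.007,0.0013,-0.0071,0,0,0],[0.0035,0.0006,-0.0036,0,0,0]]]'

```text
clock: 9.45
eef_pos: [0.4986, 0.0147, 0.0167]
ee_rot: [[-0.024, 0.999, 0.025], [0.703, 0.035, -0.71], [-0.711, -0.0, -0.703]]
force: [-0.5, -4.5, -2.4]
gripper_width: 0.0602
```

```bash
python3 - <<'E'
from h import *
import cv2
s=arm.sense();print(s["clock"],s["eef_pos"],s["ee_rot"].round(3),s["joint_pos"].round(2),s["force"],s["gripper_width"])
a,b=[cam(n)["color"] for n in("side","wrist")]
cv2.imwrite("pics/s5.png",a);cv2.imwrite("pics/w5.png",b)
cv2.imwrite("pics/m5.png",np.hstack([a[100:400,180:580],cv2.resize(b,(400,300))]))
E
```

```text
9.45 [0.49859277 0.0146565  0.01666687] [[-0.024  0.999  0.025]
 [ 0.703  0.035 -0.71 ]
 [-0.711 -0.    -0.703]] [-26.33  45.55 112.71  47.21  57.55 -67.27] [-0.52251256 -4.46544869 -2.44341384] 0.06020498942985685
```

View pics/m5.png

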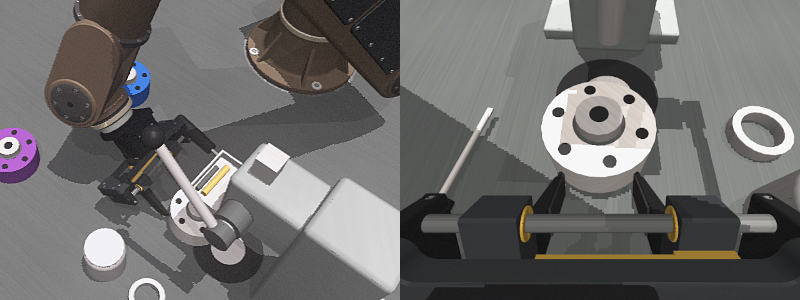

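>>> apply_moves --moves '[[[0.007,0.0013,-0.0071,0,0,0],[0.007,0.0013,-0.0071,0,0,0],[0.007,0.0013,-0.0071,0,0,0],[0.007,0.0013,-0.0071,0,0,0],[0.007,0.0013,-0.0071,0,0,0],[0.0035,0.0006,-0.0036,0,0,0],[0,0,0,0,0,0]]]'

```text
clock: 10.25
eef_pos: [0.5039, 0.069, 0.0169]
ee_rot: [[-0.024, 0.999, 0.024], [0.703, 0.034, -0.71], [-0.711, 0.0, -0.704]]
force: [0.4, -1.0, -0.7]
gripper_width: 0.0604
```

```bash
python3 - <<'E'
from h import *
import cv2
s=arm.sense();print(s["clock"],s["eef_pos"],s["ee_rot"].round(3),s["joint_pos"].round(2),s["force"],s["gripper_width"])
a,b=[cam(n)["color"] for n in("side","wrist")]
cv2.imwrite("pics/s6.png",a);cv2.imwrite("pics/w6.png",b)
cv2.imwrite("pics/m6.png",np.hstack([cv2.resize(a[230:430,300:500],(400,400),interpolation=cv2.INTER_CUBIC),cv2.resize(b[:400,120:520],(400,400))]))
E
```

```text
10.25 [0.50387169 0.06897375 0.01685334] [[-0.024  0.999  0.024]
 [ 0.703  0.034 -0.71 ]
 [-0.711  0.    -0.704]] [-20.68  45.23 114.19  52.23  55.25 -66.75] [ 0.44266994 -1.00901342 -0.66746482] 0.06037243411783711
```

View pics/m6.png

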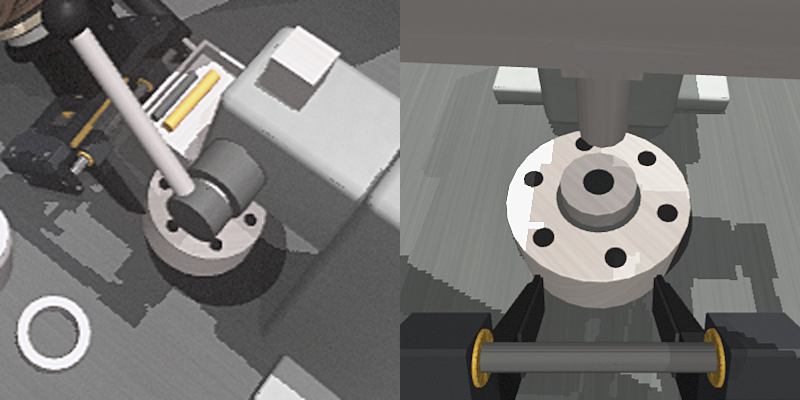

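```bash
python3 - <<'E'
from h import *
W=cam("wrist"); w=lambda *a:np.array(a)-[280,0]
print("hub",unproj(W,w((598,182)),.057),unproj(W,w((600.5,196),(595,197.5)),.045).mean(0))
import cv2
c=cv2.imread('pics/w6.png');cv2.imwrite('pics/w6c.png',cv2.resize(c[60:240,200:440],(800,600),interpolation=cv2.INTER_CUBIC))
s=cv2.imread('pics/s6.png');cv2.imwrite('pics/s6c.png',cv2.resize(s[310:400,360:480],(800,600),interpolation=cv2.INTER_CUBIC))
E
```

```text
hub [[0.50107764 0.11601885 0.057     ]] [0.50096504 0.11521287 0.045     ]
```

View pics/w6c.png

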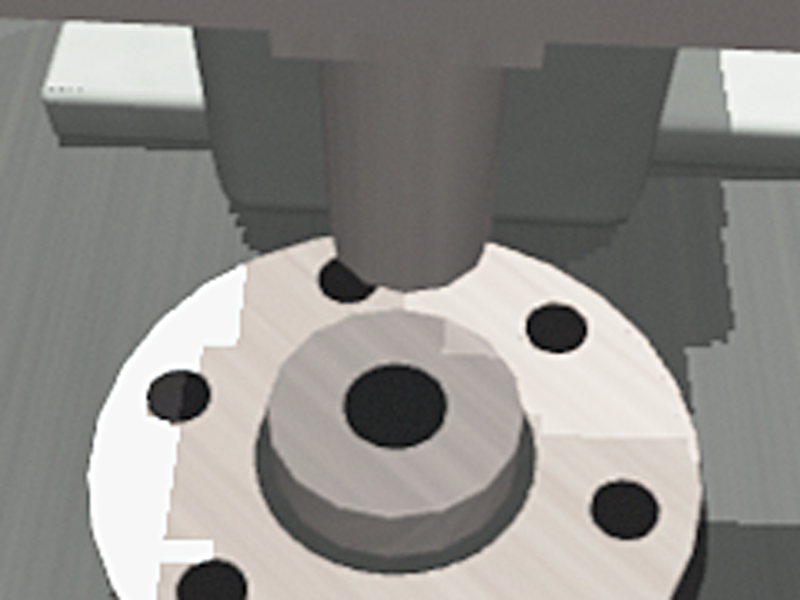

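View pics/s6c.png

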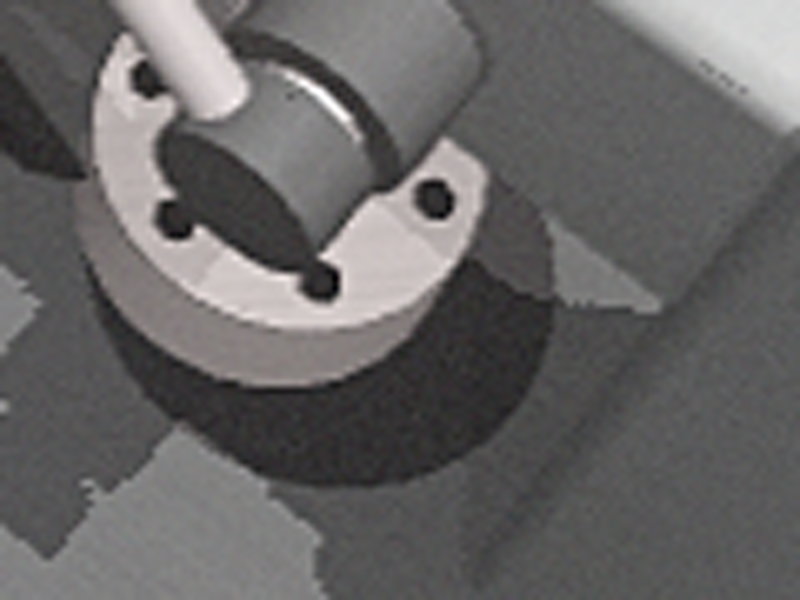

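```bash
python3 - <<'E'
from h import *
W=cam("wrist"); S=cam("side")
w=lambda *a:np.array(a)*.3+[200,60]
s=lambda *a:np.array(a)*.15+[360,310]
print("ram",cf(unproj(W,w((337,243),(352,270),(375,285),(405,291),(440,285),(475,265),(488,243)),.0733),.012))
print("hub w",unproj(W,w((395,406)),.057), unproj(W,w((179,396),(625,509)),.045).mean(0))
print("hub side base",cf(unproj(S,s((85,240),(115,300),(160,345),(210,375),(280,388),(340,380),(400,345)),0),.05))
print("hub side top",cf(unproj(S,s((92,130),(105,190),(140,250),(190,295),(250,323),(310,328),(380,313),(440,275),(480,215)),.045),.05))
print("blk side",cf(unproj(S,s((130,385),(180,430),(260,475),(350,488),(430,470),(500,420),(540,360),(553,290)),0),.062))
E
```

```text
ram (array([0.50304162, 0.13656139]), np.float64(0.0006097387494917519))
hub w [[0.50133    0.11606769 0.057     ]] [0.50145327 0.11611789 0.045     ]
hub side base (array([0.49999252, 0.11796964]), np.float64(0.00043734060782816414))
hub side top (array([0.50119492, 0.11674714]), np.float64(0.0007190457756137067))
blk side (array([0.5031266 , 0.13572545]), np.float64(0.0005961010138008649))
```

>>> apply_moves --moves '[[[0.0034,0.0007,-0.0034,0,0,0],[0.0034,0.0007,-0.0034,0,0,0],[0.0034,0.0007,-0.0034,0,0,0],[0.0034,0.0007,-0.0034,0,0,0],[0,0,0,0,0,0],[0,0,0,0,0,0]]]'

```text
clock: 11.1
eef_pos: [0.5061, 0.0878, 0.0166]
ee_rot: [[-0.024, 0.999, 0.024], [0.703, 0.034, -0.71], [-0.711, 0.0, -0.703]]
force: [0.6, -1.4, 0.3]
gripper_width: 0.0598
```

```bash
python3 - <<'E'
from h import *
import cv2
s=arm.sense();print(s["clock"],s["eef_pos"],s["joint_pos"].round(2),s["force"],s["gripper_width"])
a,b=[cam(n)["color"] for n in("side","wrist")]
cv2.imwrite("pics/s7.png",a);cv2.imwrite("pics/w7.png",b)
cv2.imwrite('pics/w7c.png',cv2.resize(b[40:220,200:440],(800,600),interpolation=cv2.INTER_CUBIC))
cv2.imwrite('pics/s7c.png',cv2.resize(a[310:400,360:480],(800,600),interpolation=cv2.INTER_CUBIC))
E
```

```text
11.1 [0.50613564 0.08780778 0.01663345] [-18.64  45.19 114.48  53.99  54.5  -66.46] [ 0.60621904 -1.38937209  0.30692367] 0.05982111068414349
```

View pics/w7c.png

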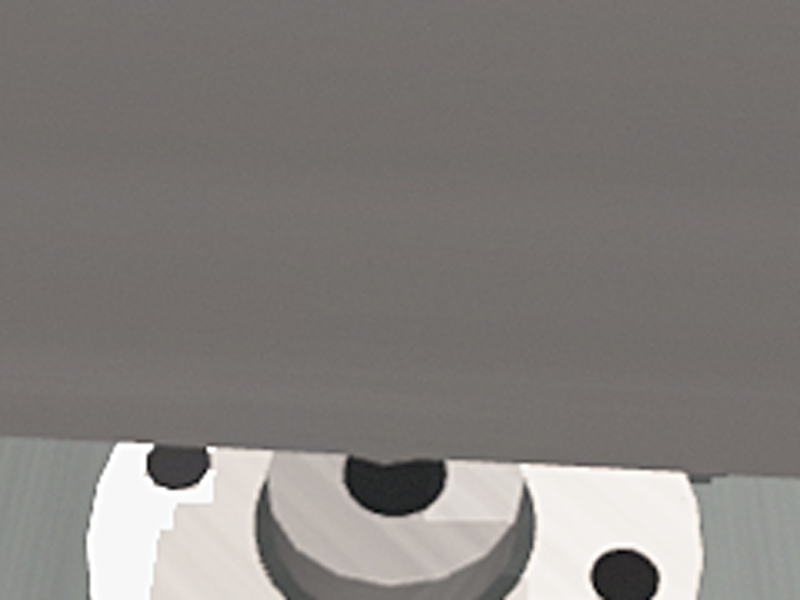

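View pics/s7c.png

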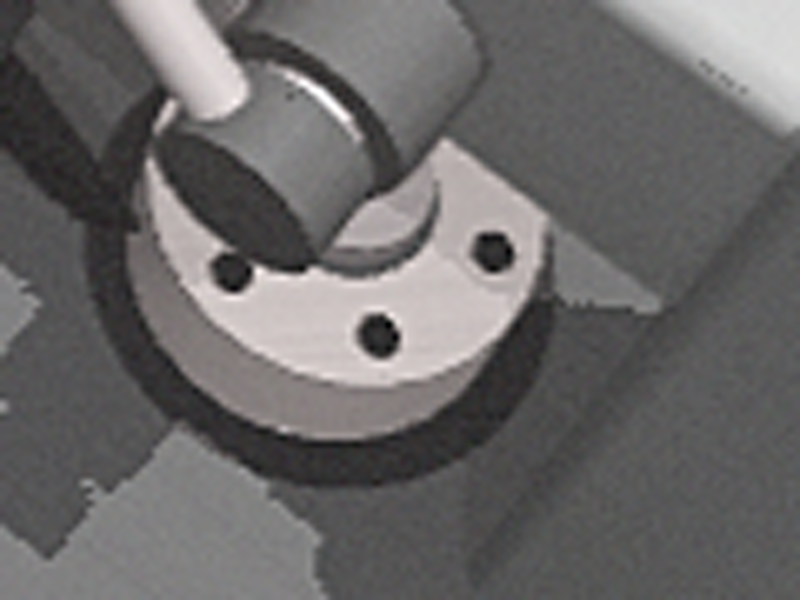

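```bash
python3 - <<'E'
from h import *
S=cam("side");W=cam("wrist")
s=lambda *a:np.array(a)*.15+[360,310]
w=lambda *a:np.array(a)*.3+[200,40]
print("base",cf(unproj(S,s((128,240),(137,290),(160,335),(200,380),(250,417),(310,437),(345,441),(400,433),(440,415)),0),.05))
print("top",cf(unproj(S,s((150,170),(165,235),(200,295),(250,345),(310,376),(370,388),(430,378),(480,350),(525,300),(546,245)),.045),.05))
print("blk",cf(unproj(S,s((88,240),(100,310),(130,375),(180,430),(260,475),(350,488),(430,470),(500,420),(540,360),(553,290)),0),.062))
print("hubw",unproj(W,w((395,475)),.057),unproj(W,w((178,464),(624,577)),.045).mean(0))
E
```

```text
base (array([0.50185085, 0.13691268]), np.float64(0.0008485590428591941))
top (array([0.50262324, 0.13642069]), np.float64(0.0010510955930053897))
blk (array([0.50222818, 0.13633827]), np.float64(0.00133486466304783))
hubw [[0.50361614 0.13472423 0.057     ]] [0.50357738 0.13495428 0.045     ]
```

>>> apply_moves --moves '[[[-0.0035,-0.0002,0.0036,0,0,0],[-0.007,-0.0003,0.0071,0,0,0],[-0.014,-0.0006,0.0142,0,0,0],[-0.021,-0.001,0.0213,0,0,0],[-0.025,-0.0012,0.0253,0,0,0],[0,0,0,0,0,0]]]'

```text
clock: 11.9
eef_pos: [0.5069, -0.0167, 0.0161]
ee_rot: [[-0.02, 1.0, 0.023], [0.702, 0.03, -0.711], [-0.712, 0.001, -0.702]]
force: [1.3, 0.3, 0.1]
gripper_width: 0.06
```

```bash
python3 - <<'E'
from h import *
import cv2
s=arm.sense();print(s["clock"],s["eef_pos"],s["joint_pos"].round(2),s["force"],s["gripper_width"])
a,b=[cam(n)["color"] for n in("side","wrist")]
cv2.imwrite("pics/s8.png",a);cv2.imwrite("pics/w8.png",b)
cv2.imwrite("pics/m8.png",np.hstack([cv2.resize(a[230:430,300:500],(400,400),interpolation=cv2.INTER_CUBIC),cv2.resize(b[:400,120:520],(400,400))]))
E
```

```text
11.9 [ 0.50688886 -0.01667385  0.0161488 ] [-28.89  46.14 110.15  44.61  59.46 -66.4 ] [1.28800559 0.33328748 0.0888979 ] 0.060021556470662284
```

View pics/m8.png

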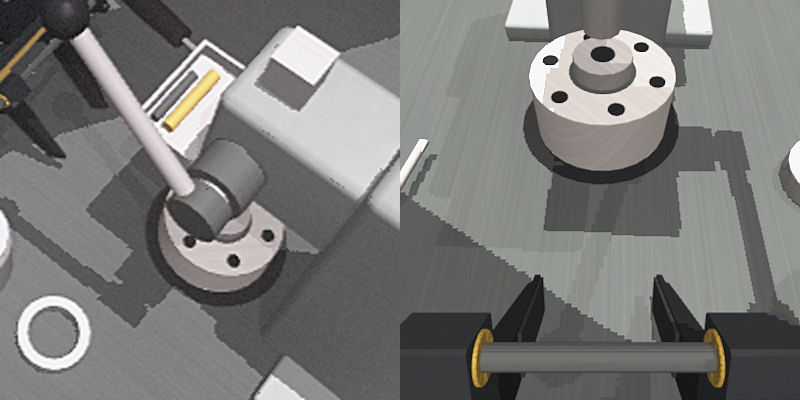

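>>> apply_moves --moves '[[[-0.034,0,-0.0289,0,0,0],[-0.034,0,-0.0289,0,0,0],[-0.034,0,-0.0289,0,0,0],[-0.034,0,-0.0289,0,0,0],[-0.034,0,-0.0289,0,0,0],[-0.034,0,-0.0289,0,0,0],[-0.034,0,-0.0289,0,0,0],[-0.034,0,-0.0289,0,0,0],[-0.034,0,-0.0289,0,0,0]]]' --gripper -1

```text
clock: 12.9
eef_pos: [0.5064, -0.0417, 0.4187]
ee_rot: [[-0.025, 0.999, 0.025], [0.703, 0.036, -0.71], [-0.711, -0.001, -0.704]]
force: [0.9, -0.2, 0.7]
gripper_width: 0.0006
```

>>> apply_moves --moves '[[[0,0,0,0,-0.13,0],[0,0,0,0,-0.13,0],[0,0,0,0,-0.13,0],[0,0,0,0,-0.13,0],[0,0,0,0,-0.13,0],[0,0,0,0,-0.13,0],[0,0,0,0,0,0]]]'

```text
clock: 13.6
eef_pos: [0.5065, -0.0402, 0.4172]
ee_rot: [[0.001, 0.999, 0.039], [-0.002, 0.039, -0.999], [-1.0, 0.001, 0.002]]
force: [1.2, 1.0, 0.1]
gripper_width: 0.0003
```

```bash
python3 - <<'E'
from h import *
import cv2
s=arm.sense();print(s["clock"],s["eef_pos"],s["ee_rot"].round(3),s["joint_pos"].round(2),s["force"],s["gripper_width"])
a,b,c=[cam(n)["color"] for n in("side","wrist","top")]
cv2.imwrite("pics/s9.png",a);cv2.imwrite("pics/w9.png",b);cv2.imwrite("pics/t9.png",c)
cv2.imwrite("pics/m9.png",np.hstack([cv2.resize(a[150:450,250:550],(400,400),interpolation=cv2.INTER_CUBIC),cv2.resize(c[100:400,100:400],(400,400))]))
E
```

```text
13.6 [ 0.50653983 -0.04017478  0.41724031] [[ 0.001  0.999  0.039]
 [-0.002  0.039 -0.999]
 [-1.     0.001  0.002]] [-11.92   9.75  86.26  -0.12  83.92 -14.13] [1.21523762 0.98286855 0.05821682] 0.00025830042378243405
```

View pics/m9.png

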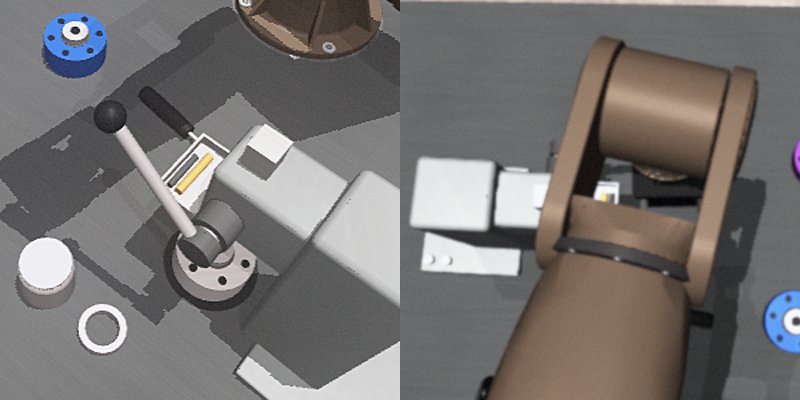

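View pics/w9.png

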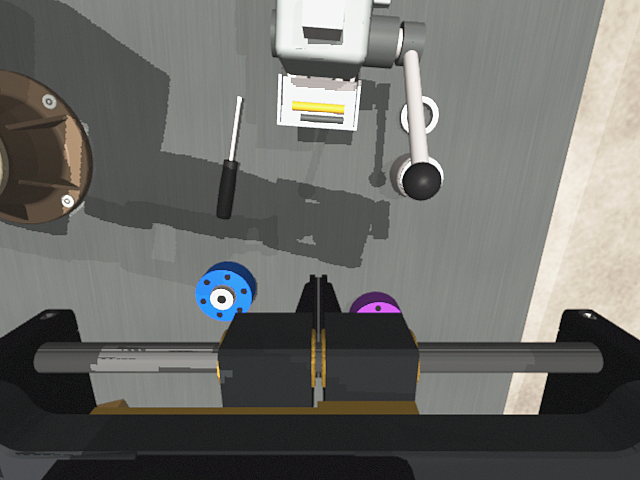

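```bash
python3 - <<'E'
from h import *
W=cam("wrist");S=cam("side")
def tri(obs):
    return least_squares(lambda X:np.concatenate([(proj(c,X)-uv).ravel() for c,uv in obs]),[.58,.01,.3])
q=tri([(W,(422,181)),(S,(333.3,237))]);print("ball",q.x,q.fun)
# knob/pivot ends: lever base joint ~ wrist (410,55)
for a in(0,.056,.1):
    e=.785-a;yaw=np.radians(88.24)
    X=np.array([.503-.16*np.cos(e)*np.cos(yaw)+.085*np.sin(yaw),.1363-.16*np.cos(e)*np.sin(yaw)-.085*np.cos(yaw),.215+.16*np.sin(e)]);print(a,X,proj(W,X),proj(S,X))
E
```

```text
ball [0.58416861 0.01266472 0.32287021] [-0.32744948 -1.16086175 -1.68954127 -0.77686801]
0 [0.58448374 0.02056067 0.32809203] [[425.41981449 170.14669691]] [[336.87604363 237.48260555]]
0.056 [0.58429478 0.01441115 0.32157986] [[421.63089158 177.37891633]] [[332.64133951 237.68234615]]
0.1 [0.58415435 0.0098408  0.31622768] [[418.77865716 182.39105003]] [[329.55261877 238.0652691 ]]
```

>>> apply_moves --moves '[[[0,0.0266,-0.0157,0,0,0],[0.024,0.0266,-0.0157,0,0,0],[0.024,0.0266,-0.0157,0,0,0],[0.024,0,0,0,0,0],[0,0,0,0,0,0]]]'

```text
clock: 14.35
eef_pos: [0.5847, 0.0065, 0.3411]
ee_rot: [[-0.007, 0.999, 0.033], [0.002, 0.033, -0.999], [-1.0, -0.007, -0.002]]
force: [-0.1, -0.3, 0.2]
gripper_width: 0.0006
```

```bash
python3 - <<'E'
from h import *
import cv2
s=arm.sense();print(s["clock"],s["eef_pos"],s["ee_rot"].round(3),s["joint_pos"].round(2),s["force"],s["gripper_width"])
a,b=[cam(n)["color"] for n in("side","wrist")]
cv2.imwrite("pics/m10.png",np.hstack([cv2.resize(a[150:450,250:550],(400,400),interpolation=cv2.INTER_CUBIC),cv2.resize(b[:400,120:520],(400,400))]))
E
```

```text
14.35 [0.58471501 0.00654299 0.34114292] [[-0.007  0.999  0.033]
 [ 0.002  0.033 -0.999]
 [-1.    -0.007 -0.002]] [-5.860e+00  1.923e+01  8.425e+01  6.000e-02  7.692e+01 -7.780e+00] [-0.08153626 -0.34914822  0.22684993] 0.0005543544565934054
```

View pics/m10.png

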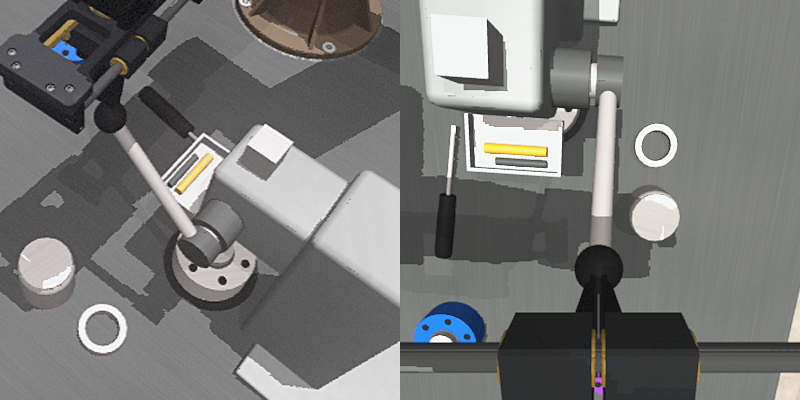

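>>> apply_moves --moves '[[[0.0065,0,0.002,0,0,0],[0.0065,0,0.002,0,0,0],[0.0065,0,0.002,0,0,0],[0.0065,0,0.002,0,0,0],[0.0067,0,0.0035,0,0,0],[0.0067,0,0.0035,0,0,0],[0.0067,0,0.0035,0,0,0],[0,0,0,0,0,0]]]'

```text
clock: 15.25
eef_pos: [0.5859, -0.0126, 0.2991]
ee_rot: [[0.001, 0.999, 0.033], [-0.0, 0.033, -0.999], [-1.0, 0.001, 0.001]]
force: [-0.6, -0.1, 0.4]
gripper_width: 0.0007
```

```bash
python3 - <<'E'
from h import *
import cv2
s=arm.sense();print(s["clock"],s["eef_pos"],s["force"],s["gripper_width"])
a,b=[cam(n)["color"] for n in("side","wrist")]
cv2.imwrite("pics/m11.png",np.hstack([cv2.resize(a[150:450,250:550],(400,400),interpolation=cv2.INTER_CUBIC),cv2.resize(b[:400,120:520],(400,400))]))
E
```

```text
15.25 [ 0.58590287 -0.01264193  0.29909096] [-0.61290071 -0.06942545  0.37220651] 0.0006577844338079067
```

View pics/m11.png

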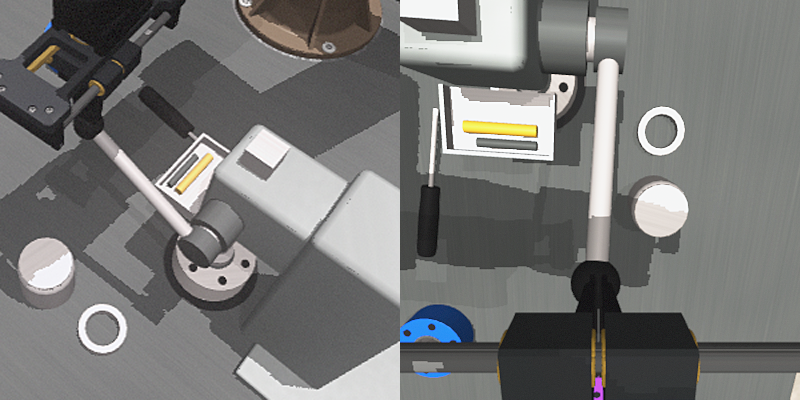

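>>> apply_moves --moves '[[[0.0067,-0.001,0.0025,0,0,0],[0.0067,0,0.0025,0,0,0],[0.0067,0,0.0025,0,0,0],[0.006,0,0.0013,0,0,0],[0.006,0,0.0013,0,0,0],[0.006,0,0.001,0,0,0]]]'

```text
clock: 15.95
eef_pos: [0.5852, -0.0228, 0.26]
ee_rot: [[-0.0, 0.999, 0.034], [0.0, 0.034, -0.999], [-1.0, -0.0, -0.0]]
force: [1.1, -2.6, 3.2]
gripper_width: 0.0006
```

>>> apply_moves --moves '[[[0.005,0,0.001,0,0,0],[0.005,0,0,0,0,0],[0.005,0,0,0,0,0],[0.005,0,0,0,0,0],[0.005,0,0,0,0,0]]]'

```text
clock: 16.45
eef_pos: [0.5859, -0.0246, 0.2363]
ee_rot: [[0.002, 0.999, 0.034], [-0.002, 0.034, -0.999], [-1.0, 0.002, 0.002]]
force: [0.7, -8.8, 11.6]
gripper_width: 0.0005
```

```bash
python3 - <<'E'
from h import *
import cv2
s=arm.sense();print(s["clock"],s["eef_pos"],s["force"],s["gripper_width"])
a,b=[cam(n)["color"] for n in("side","wrist")]
cv2.imwrite("pics/m12.png",np.hstack([cv2.resize(a[150:450,250:550],(400,400),interpolation=cv2.INTER_CUBIC),cv2.resize(b[:400,120:520],(400,400))]))
E
```

```text
16.45 [ 0.58594882 -0.02458401  0.23630914] [ 0.72767817 -8.79766841 11.60762703] 0.0004763854693167097
```

View pics/m12.png

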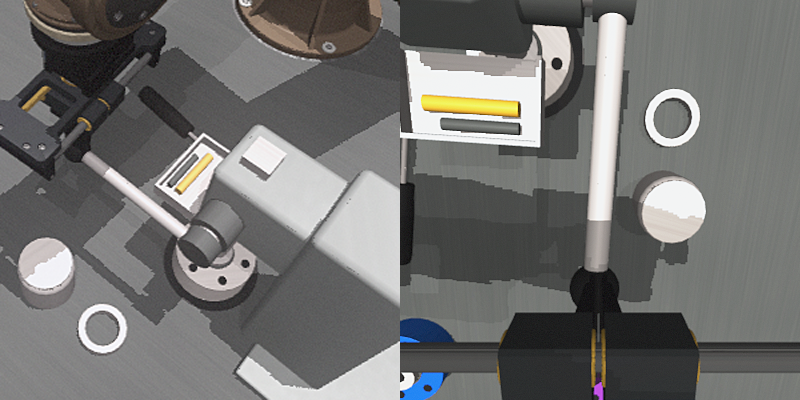

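```bash
python3 - <<'E'
from h import *
S=cam("side")
for a in(.4,.5,.6,.65,.7,.75,.8):
    e=.785-a;yaw=np.radians(88.24)
    X=np.array([.503-.16*np.cos(e)*np.cos(yaw)+.085*np.sin(yaw),.1363-.16*np.cos(e)*np.sin(yaw)-.085*np.cos(yaw),.215+.16*np.sin(e)]);print(a,X,proj(S,X))
W=cam("wrist");s=arm.sense();print(proj(W,s["eef_pos"]),proj(W,[.584,-.0225,.221]),proj(W,[.584,-.012,.221]))
E
```

```text
0.4 [ 0.58340554 -0.0145284   0.27508946] [[314.05189732 245.36983956]]
0.5 [ 0.58324405 -0.01978403  0.25998519] [[310.96954928 249.35816546]]
0.6 [ 0.58312968 -0.02350621  0.24443145] [[308.86660187 253.97749939]]
0.65 [ 0.58309054 -0.02478002  0.23653445] [[308.16776352 256.49813159]]
0.7 [ 0.58306357 -0.02565774  0.22858363] [[307.69576819 259.1463758 ]]
0.75 [ 0.58304884 -0.02613718  0.22059886] [[307.44426857 261.91290116]]
0.8 [ 0.58304638 -0.02621713  0.21260009] [[307.40685327 264.78874373]]
[[319.91961575 294.72770057]] [[316.94933463 281.37233761]] [[317.54690305 264.93709468]]
```

>>> apply_moves --moves '[[[0.005,0,0,0,0,0],[0.005,0,0,0,0,0],[0.005,0,-0.0005,0,0,0],[0.005,0,-0.0005,0,0,0]]]'

```text
clock: 17.05
eef_pos: [0.586, -0.0234, 0.2162]
ee_rot: [[0.002, 0.999, 0.034], [-0.001, 0.034, -0.999], [-1.0, 0.002, 0.002]]
force: [0.5, -6.6, 8.6]
gripper_width: 0.0006
```

>>> apply_moves --moves '[[[0.004,0,-0.0005,0,0,0],[0.004,0,-0.0005,0,0,0],[0.003,0,-0.0005,0,0,0]]]'

```text
clock: 17.35
eef_pos: [0.586, -0.0219, 0.2051]
ee_rot: [[0.002, 0.999, 0.034], [-0.001, 0.034, -0.999], [-1.0, 0.002, 0.001]]
force: [0.8, -5.8, 9.6]
gripper_width: -0.0002
```

>>> apply_moves --moves '[[[0.003,0,-0.0005,0,0,0],[0.002,0,0,0,0,0],[0,0,0,0,0,0]]]'

```text
clock: 17.65
eef_pos: [0.5859, -0.0211, 0.1999]
ee_rot: [[0.002, 0.999, 0.034], [-0.001, 0.034, -0.999], [-1.0, 0.002, 0.001]]
force: [2.0, -5.0, 5.5]
gripper_width: 0.0004
```

```bash
python3 - <<'E'
from h import *
import cv2
s=arm.sense();print(s["clock"],s["eef_pos"],s["force"],s["gripper_width"])
a,b=[cam(n)["color"] for n in("side","wrist")]
cv2.imwrite("pics/m13.png",np.hstack([cv2.resize(a[150:450,250:550],(400,400),interpolation=cv2.INTER_CUBIC),cv2.resize(b[:400,120:520],(400,400))]))
cv2.imwrite('pics/s13c.png',cv2.resize(a[310:400,360:480],(800,600),interpolation=cv2.INTER_CUBIC))
E
```

```text
17.65 [ 0.58591498 -0.02110303  0.19993485] [ 2.04296668 -5.03083979  5.50431633] 0.0004220184405788134
```

View pics/m13.png

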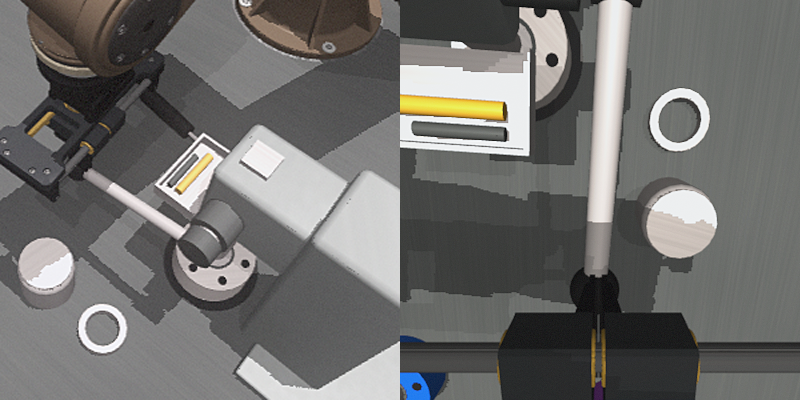

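View pics/s13c.png

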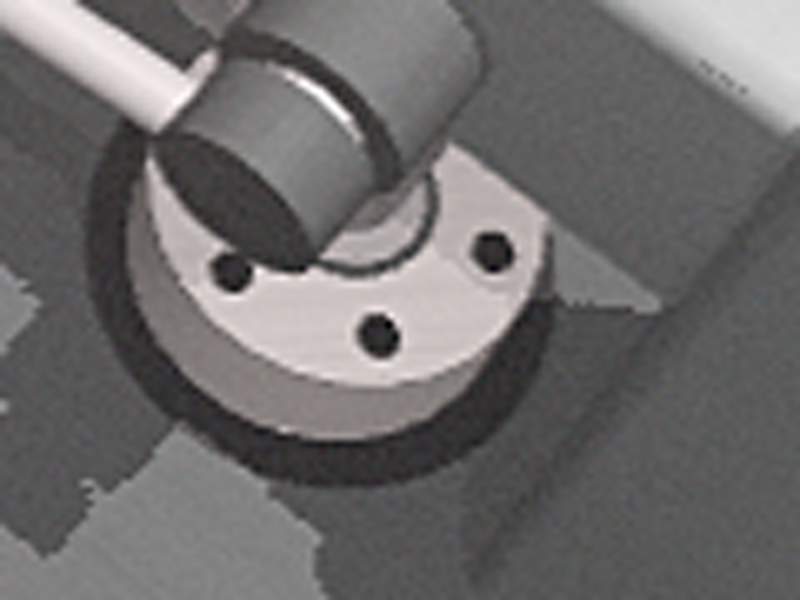

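>>> apply_moves --moves '[[[0.002,0,0,0,0,0],[0.002,0,-0.0005,0,0,0]]]'

```text
clock: 17.95
eef_pos: [0.586, -0.0206, 0.1962]
ee_rot: [[0.002, 0.999, 0.034], [-0.001, 0.034, -0.999], [-1.0, 0.002, 0.001]]
force: [2.0, -5.9, 9.2]
gripper_width: 0.0001
```

>>> apply_moves --moves '[[[0.002,0,-0.0005,0,0,0],[0.002,0,-0.0005,0,0,0]]]'

```text
clock: 18.15
eef_pos: [0.5862, -0.0202, 0.1935]
ee_rot: [[0.004, 0.999, 0.034], [-0.002, 0.034, -0.999], [-1.0, 0.003, 0.002]]
force: [-4.7, -10.4, 29.0]
gripper_width: 0.0005
```

>>> apply_moves --moves '[[[0.002,0,-0.0005,0,0,0],[0,0,0,0,0,0]]]'

```text
clock: 18.35
eef_pos: [0.5862, -0.0201, 0.1927]
ee_rot: [[0.005, 0.999, 0.034], [-0.003, 0.034, -0.999], [-1.0, 0.005, 0.003]]
force: [-6.2, -10.3, 30.4]
gripper_width: 0.0003
```

>>> apply_moves --moves '[[[0.002,0,0,0,0,0],[0,0,0,0,0,0]]]'

```text
clock: 18.55
eef_pos: [0.5863, -0.02, 0.1918]
ee_rot: [[0.006, 0.999, 0.034], [-0.003, 0.034, -0.999], [-1.0, 0.006, 0.003]]
force: [-10.4, -9.5, 40.6]
gripper_width: 0.0007
```

```bash
python3 - <<'E'
from h import *
import cv2
s=arm.sense();print(s["clock"],s["eef_pos"],s["force"],s["gripper_width"])
a=cam("side")["color"]
cv2.imwrite('pics/s14c.png',cv2.resize(a[310:400,360:480],(800,600),interpolation=cv2.INTER_CUBIC))
E
```

```text
18.55 [ 0.586269   -0.02002293  0.19175496] [-10.35283359  -9.49195038  40.6458092 ] 0.0006715333305939685
```

View pics/s14c.png

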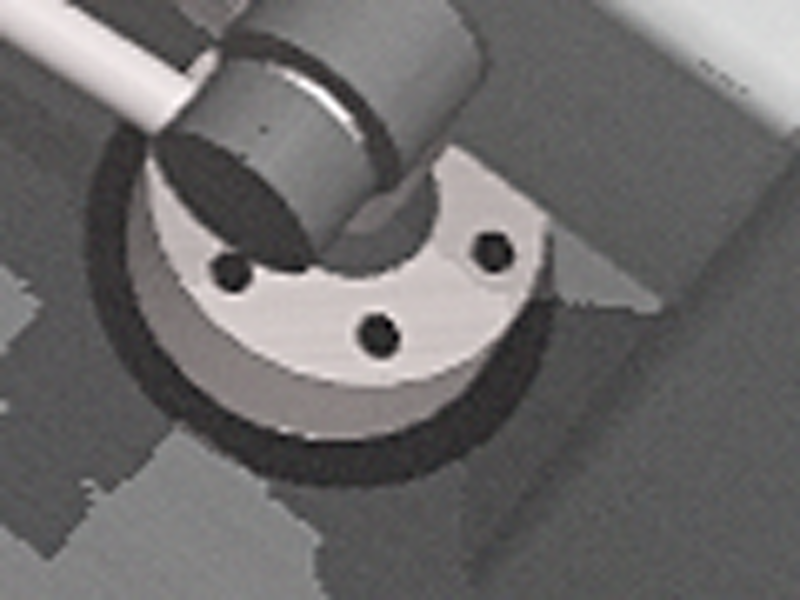

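>>> apply_moves --moves '[[[-0.005,0,0,0,0,0],[-0.01,0,0,0,0,0],[-0.02,0,0,0,0,0],[-0.04,0,0,0,0,0],[-0.05,0,0,0,0,0],[-0.05,0,0,0,0,0],[-0.02,0,0,0,0,0],[0,0,0,0,0,0],[0,0,0,0,0,0]]]'

```text
clock: 19.5
eef_pos: [0.5848, -0.0183, 0.3815]
ee_rot: [[-0.002, 0.999, 0.034], [0.001, 0.034, -0.999], [-1.0, -0.002, -0.001]]
force: [-0.1, 0.0, -0.5]
gripper_width: 0.0003
```

```bash
python3 - <<'E'
from h import *
import cv2
s=arm.sense();print(s["clock"],s["eef_pos"],s["force"])
a,b=[cam(n)["color"] for n in("side","wrist")]
cv2.imwrite("pics/m15.png",np.hstack([cv2.resize(a[150:450,250:550],(400,400),interpolation=cv2.INTER_CUBIC),cv2.resize(b[:400,120:520],(400,400))]))
cv2.imwrite('pics/s15c.png',cv2.resize(a[310:400,360:480],(800,600),interpolation=cv2.INTER_CUBIC))
S=cam("side")
for v in(.85,.95,1.0,1.05):
    e=.785-v;yaw=np.radians(88.24)
    X=np.array([.503-.16*np.cos(e)*np.cos(yaw)+.085*np.sin(yaw),.1363-.16*np.cos(e)*np.sin(yaw)-.085*np.cos(yaw),.215+.16*np.sin(e)]);print(v,X,(proj(S,X)-[250,150])/.75)
for t in("tin","screwdriver","race","hub"): print(t,[x["xyz"] for x in cams.spot_in("side",t)])
E
```

```text
19.5 [ 0.58482234 -0.01826669  0.38150781] [-0.07348041  0.02441481 -0.49220511]
0.85 [ 0.5830562  -0.0258974   0.20460732] [[ 76.76945792 157.02041467]]
0.95 [ 0.58311257 -0.02406308  0.18871963] [[ 78.01996417 165.3174708 ]]
1.0 [ 0.58315897 -0.02255308  0.18086441] [[ 79.02666786 169.62530877]]
1.05 [ 0.58321736 -0.02065256  0.17309452] [[ 80.27668468 174.02650016]]
tin [[0.6693, -0.0034, 0.073]]
screwdriver [[0.3602, -0.0467, 0.0214], [0.5423, 0.2432, 0.2314]]
race [[0.6646, 0.0806, 0.0186]]
hub [[0.6323, -0.2694, 0.0436], [0.3819, -0.2045, 0.0298], [0.5343, 0.1515, 0.0459]]
```

View pics/m15.png

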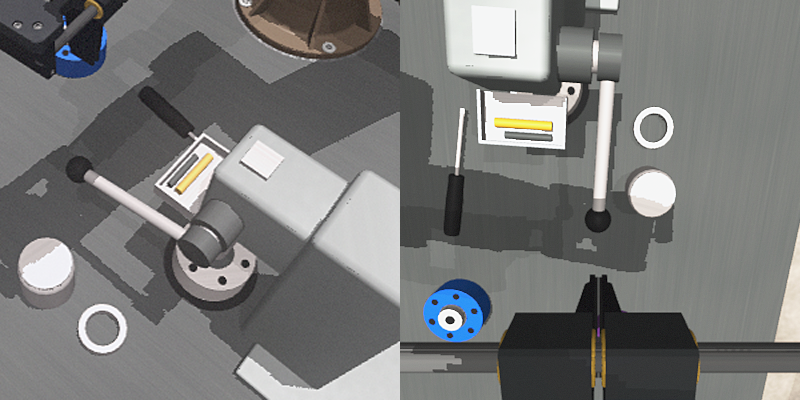

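View pics/s15c.png

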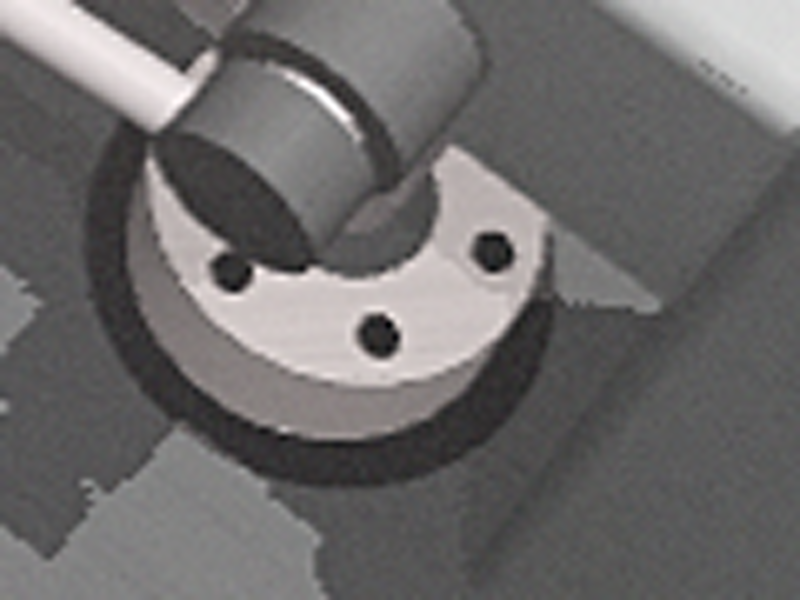

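The ball sits at side-crop pixel (78,169), which matches a lever value of about 1.0. The hub hasn't moved and the bush is level with the hub's top. The bystanders are in place and the arm is clear, so I'm handing in.

```bash
python3 -c "
from rig import arm
print(arm.hand_in())"
```

```text
the job is handed in; nothing more can be done
None
```

I slid the silver hub under the ram, let go of it, pressed the bush home with the lever and left the lever down. I handed the job in at about 19.8 s; no verdict was reported.

**Moving the hub:** I pushed it along the bench with two partly open fingertips low on its rim, the tool leaned 40 to 45 degrees back under the tray. Then I backed off. Before the release, the side camera put the hub's centre within about 1 mm of the spot and the wrist camera within about 1.5 mm. I did not measure it again after backing off, but it looked unchanged in the last side picture.

**Pressing the bush:** I pushed down on the lever ball with the shut fingers along its arc until it stopped hard, at about 41 N upward. I then raised the gripper clear, and the force reading went back to about zero.

**Last checks:**
- **Lever:** the ball's place in the side picture fits a value of about 1.0 rad.
- **Bush:** it looked flush with the hub's top. I judged that by eye and from the hard stop; I did not measure its height.
- **Bystanders:** the tin, screwdriver and race were found within about 5 mm of where they started.
- **Disagreement:** the network's last fixes for "hub" matched none of this: (0.534, 0.152) for ours and (0.382, -0.205) near the blue one. Both hubs were partly hidden, so I trusted the outline of ours, and the blue one looked in place.

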